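# Pop and open the wide vial heater

## Robot

A 6-joint arm with a two-finger parallel gripper is mounted at the origin on the work surface. World frame = base frame: x ahead of the robot, y to its left, z up, the work surface at z = 0. Lengths are in m, angles in rad, forces in N, time in s.
With the tool pointing down it reaches from about 0.25 to 0.725 m from the base axis. Payload 4 kg.
Tool frame: the origin (TCP) lies at the very end of the fingers, on their centre line; the grasp point (between the pads) lies 19 mm behind it; z points along the fingers, y is the line along which they close (so a half turn about z gives the same grasp; the last joint's range is limited). The gripper opens to 85 mm and grips with 20 to 120 N. Pads are 22 mm wide; open, the fingers measure 114 mm over their backs; the gripper's body (76 mm by 85 mm) begins 54 mm behind the grasp point. The pads swing forward as they close: fully open they stand 13 mm farther back than shut.
Start: joints at [-1.129, 0.241, 0.005, 1.335, 0, 1.571], TCP at [0.214, -0.452, 0.231] pointing down, gripper open.
Joint ranges: [-2.72, 2.72], [-1.05, 1.87], [-1.09, 1.28], [-1.99, 2.15], [-1.42, 1.44], [-3.14, 3.14]. Speed limits (rad/s): [2.79, 2.79, 3.14, 3.14, 3.14, 3.14].

## Interface

Orientations are given as a unit quaternion [x, y, z, w].
In Python, from workcell import bot, vision, workorder, boxes_of gives the robot as it stands.
- The arm moves only by the tool send_rows, never from a script. Its argument "motion" is text: rows parted by semicolons, each of 5 numbers parted by spaces: the closure, from -1 (fully open) to 1 (shut), so that 0 is half open, then the shift along the tool's x, y, z in cm, then the turn about the tool's z in rad. In form: claw x y z twist; .... A call has 1 to 5 rows; each row is the pose to reach, as a shift and turn from the pose commanded when the call began, along the tool's axes at that moment; what a row does not reach only later rows make up. A row lasts 1/10 s, in which the tool goes at most 50 mm and 8.59 degrees, less where a joint would pass 70% of its speed; a pose out of reach is approached as far as the arm can. A call with a gripper value outside its range is refused whole. The fingers move at their own pace and stop on an object; the grip force is fixed at half the most. Time passes only in rows, so rows that repeat a pose let the fingers close. It gives the time, the measured TCP pose, the force, the opening and the grip force at its end, in the units of the state.
- bot.get_obs(): the state, without advancing time (a new reading comes with each control period).
- vision.camera(name): name is "scene" or "top"; returns the picture (480x640x3 uint8, red, green, blue); there is no depth.
- vision.camera_model(name): a dict with "fov_y" (degrees; the focal length in pixels is half the picture's height over the tangent of half this angle, whatever the lens; pixels are square), "cx", "cy" (the principal point, pixels), "k1" (the pictures are not rectified: a ray, as slopes to the right and down, at radius r is drawn at 1 + k1 r^2 times it, then the intrinsics apply), "world_from_camera" (4x4, takes a point from camera to world coordinates). Camera axes: x right, y down, z forward; pixel columns grow to the right and rows downward; lengths in m; the calibration is good to about 2 mm. A picture is of the moment at which its call begins. camera_model takes no time and is no camera call.
- workorder.job_done(): hands the job in; it is judged then, once.
Trained networks look in the newest picture that a camera, given by its name, has taken for a name from the list of things; names that differ only in an ending like _2 or _b are one class to them, and where a whole thing is asked for, a point or a joint stands for the part that bears it (a point fixed in the world has none). Each returns a list of dicts, best first, with "conf" (0 to 1); they miss things now and then, are a little off and sometimes report something else, mostly with a low value. They report only what shows in the picture. A call takes as long as a camera call. They do not tell look-alikes from the thing itself.
- boxes_of(camera, target): "rect" ([centre column, centre row, width, height] in pixels, round what is visible of it).
The state is a dict: "clock": time; "joint_pos": joint angles; "joint_vel": joint speeds; "tau": joint torques, N m; "eef_pos": TCP position; "tool_rot": TCP orientation; "ft_force": force on the tool from outside, world axes, zero at the start; "ft_torque": the same for the moment, N m; "grip_width": finger opening in m; "grasp_force": force on a finger pad.
Only numpy, scipy, OpenCV 4.12 (cv2) and the standard library are available. Lean on these libraries where they do the work, as an engineer would, in place of code of your own. Each camera call takes 0.05 s, during which the arm holds its last target. There are 200 camera calls.

## Task

Open the wider of the two vial heaters, ready for loading: with the fingertips press down the release tab on its front ledge so that its spring lid pops up by itself, let the tab go, then push the lid gently back until it is fully open against its stop, and leave it there. Keep the narrow heater shut, pick nothing up, and leave the vials and everything else standing where they are.

Things in the scene. Friction and masses are not known exactly. Their poses are not given: they have to be found in the camera images.
- wide_heater: the wider of two white vial heaters, 170 mm wide (y), 190 mm deep, 92 mm tall; origin at the centre of its underside, x points from its front (ledge and tab) to its back (hinge), y to its left, z up. Fixed to the bench. In its frame, in mm: casing x -105 to 85; low front ledge x -105 to -55 with its top at z 46; release tab on the middle of the ledge; chamber x -50 to 50 behind the ledge, walls up to z 82; closed lid x -55 to 65, top at z 92
- wide_tab_top (a point): centre of the top face of the wide heater's grey release tab (28 mm in x, 30 mm in y), 64 mm above the bench and 84 mm in front of the heater's origin; the point moves with the tab. The near edge of the shut lid is 29 mm behind it and 20 mm higher
- wide_tab (a joint): rotation of that tab (rad): 0 at rest, 0.22 fully down. It rocks about an axis 34 mm behind its centre, so its centre goes down about 7 mm; about 1 N starts it and 4 to 6 N brings it to its stop (its face also creeps about 2 mm towards the front); it springs back when let go. The latch lets go at about 0.14
- wide_lid (a joint): angle of the wide heater's lid (rad): 0 shut and latched, about 0.75 when sprung up, 1.9 fully open at its stop (leaning back 19 degrees past upright). The pop takes a little under a second. Beyond 0.75 a damped friction hinge resists with 1 to 3 N at the free edge; a lid left part way sinks back or stays, one left at the stop stays
- wide_lid_edge (a point): middle of the lower corner of the lid's free (front) edge, 120 mm from the hinge axis; moves with the lid. The lid is a plate 8 mm thick and 166 mm wide, without a handle; under its middle, 10 to 20 mm in from the edge, hangs a catch 14 mm wide (y) and 15 mm deep, so push beside it
- wide_hinge (a point): the lid's hinge axis at mid-width, 65 mm behind the heater's origin and 86 mm above the bench; the axis runs along the heater's y and the free edge travels up and back, towards the heater's +x
- narrow_heater: the narrower heater, 106 mm wide, otherwise the same make with its own tab and lid; to be left shut; origin at the centre of its underside, x points from its front (ledge and tab) to its back (hinge), y to its left, z up. Fixed to the bench. In its frame, in mm: casing x -105 to 85; low front ledge x -105 to -55 with its top at z 46; release tab on the middle of the ledge; chamber x -50 to 50 behind the ledge, walls up to z 82; closed lid x -55 to 65, top at z 92
- narrow_lid (a joint): angle of the narrow heater's lid (rad), 0 shut
- vial_a: 20 ml glass vial with a metal cap, 23 mm across and 75 mm tall, standing in front of the wide heater's left part; origin at the centre of its underside
- vial_b: a second such vial, standing in front of the narrow heater
- bottle: amber glass bottle, 72 mm across, 150 mm tall; origin at the centre of its underside
- cap_jar: small pale jar with a lid, 60 mm across, 70 mm tall; origin at the centre of its underside
- beaker: glass beaker, 70 mm across, 85 mm tall; origin at the centre of its underside
- screwdriver: screwdriver lying on the bench
- vial_tray: grey divided tray, 80 x 160 x 45 mm, behind the heaters; origin at the centre of its underside
Not all that is in view belongs to the job. Leave any turquoise look-alike of the narrow_heater alone.

How it is judged:
By the outcome, as a careful person would: the job done as asked, in the order asked, and still so for the second after the job is handed in, with the robot touching nothing.
It also fails if it takes over 38 s, if anything falls off the work surface, if the arm or the gripper's body presses on something with over 40 N, if the wrist force passes 120 N, or if a joint passes its speed limit or range.

## Working session

There is one attempt and no reset: what is moved stays moved. The work goes in short steps, Python scripts to look and compute and a tool call to move; the robot and the scene stay as the last step left them, time stands still between calls to the robot, and variables do not carry over. Pictures are saved under pics/ and viewed, at most 10 in all, crops included, and the job is handed in when it is done.

Besides the shell and the picture viewer there is one more tool, called as a command line: name --argument value ..., lists and objects as JSON in quotes. send_rows: Moves the arm, as the interface text tells. Its arguments: {"type":"object","properties":{"motion":{"type":"string"}},"required":["motion"]}

```bash
mkdir -p pics; cat > h.py <<'E'
import numpy as np,cv2
from workcell import bot,vision,workorder,boxes_of
def snap(c,f=None):
    im=vision.camera(c)
    if f: cv2.imwrite('pics/'+f,im[:,:,::-1])
    return im
def K(m):
    f=240/np.tan(np.radians(m['fov_y'])/2); return np.array([[f,0,m['cx']],[0,f,m['cy']],[0,0,1.]])
def pix(c,P):
    m=vision.camera_model(c);T=np.linalg.inv(np.array(m['world_from_camera']));P=np.atleast_2d(P)@T[:3,:3].T+T[:3,3]
    return cv2.projectPoints(P,np.zeros(3),np.zeros(3),K(m),np.array([m['k1'],0,0,0.]))[0][:,0]
def world(c,uv,z):
    m=vision.camera_model(c);T=np.array(m['world_from_camera'])
    u=cv2.undistortPoints(np.array(uv,float).reshape(-1,1,2),K(m),np.array([m['k1'],0,0,0.]))[:,0]
    d=np.c_[u,np.ones(len(u))]@T[:3,:3].T
    return T[:3,3]+d*((z-T[2,3])/d[:,2])[:,None]
E
python3 - <<'E'
from h import *
for c in('scene','top'):
    snap(c,c+'0.png');m=vision.camera_model(c);print(c,m['fov_y'],m['k1'],np.round(m['world_from_camera'],3).tolist())
    for t in('wide_heater','narrow_heater','wide_tab_top','vial_a','wide_lid'):
        print(t,[(np.round(b['rect']).tolist(),round(b['conf'],2)) for b in boxes_of(c,t)[:4]])
print(bot.get_obs())
E
```

```text
scene 48.827263146771806 0.04035421834280915 [[-0.294, 0.724, -0.624, 1.312], [0.956, 0.215, -0.201, 0.328], [-0.012, -0.655, -0.755, 1.077], [0.0, 0.0, 0.0, 1.0]]
wide_heater [([239.0, 248.0, 81.0, 70.0], 0.68)]
narrow_heater [([537.0, 337.0, 79.0, 93.0], 0.96), ([240.0, 170.0, 49.0, 58.0], 0.96), ([428.0, 203.0, 60.0, 68.0], 0.82), ([362.0, 283.0, 65.0, 77.0], 0.81)]
wide_tab_top [([242.0, 218.0, 17.0, 6.0], 0.52)]
vial_a [([276.0, 212.0, 13.0, 22.0], 0.51), ([362.0, 280.0, 68.0, 78.0], 0.22)]
wide_lid [([236.0, 236.0, 74.0, 43.0], 0.7)]
top 43.626481483319104 -0.19812811859766966 [[0.016, -0.994, 0.106, 0.322], [-1.0, -0.018, -0.02, 0.079], [0.022, -0.106, -0.994, 1.492], [0.0, 0.0, 0.0, 1.0]]
wide_heater [([405.0, 211.0, 80.0, 90.0], 0.84)]
narrow_heater [([221.0, 337.0, 60.0, 88.0], 0.94), ([268.0, 206.0, 55.0, 82.0], 0.76), ([109.0, 183.0, 63.0, 91.0], 0.61), ([451.0, 332.0, 58.0, 85.0], 0.59)]
wide_tab_top [([412.0, 236.0, 14.0, 18.0], 0.76), ([266.0, 252.0, 6.0, 10.0], 0.19)]
vial_a [([387.0, 263.0, 14.0, 7.0], 0.64), ([267.0, 253.0, 6.0, 6.0], 0.45)]
wide_lid []
{'clock': 0.6, 'joint_pos': array([-1.12901383e+00,  2.40582202e-01,  5.00805209e-03,  1.33520930e+00,
       -1.84631208e-05,  1.57081737e+00]), 'joint_vel': array([ 2.04083771e-04,  3.31022185e-04,  1.51026463e-04, -2.47551241e-04,
        4.14071031e-05,  6.23734446e-04]), 'tau': array([ 5.74162987e-04, -3.71975470e+01,  2.52570766e+01,  1.35773451e-03,
       -1.13154547e-04,  2.36702178e-06]), 'eef_pos': array([ 0.2137706 , -0.45199772,  0.23131844]), 'tool_rot': array([ 9.75704870e-01,  2.19089037e-01, -7.59636692e-06,  8.30535710e-06]), 'ft_force': array([ 0.17426662,  0.01000351, -0.43284387]), 'ft_torque': array([ 0.04255642, -0.06121844,  0.01895323]), 'grasp_force': 0.0, 'grip_width': 0.08552784828760593}
```

View pics/scene0.png

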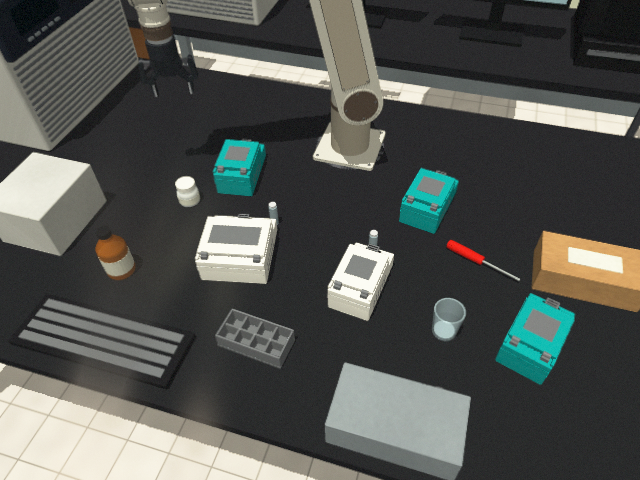

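View pics/top0.png

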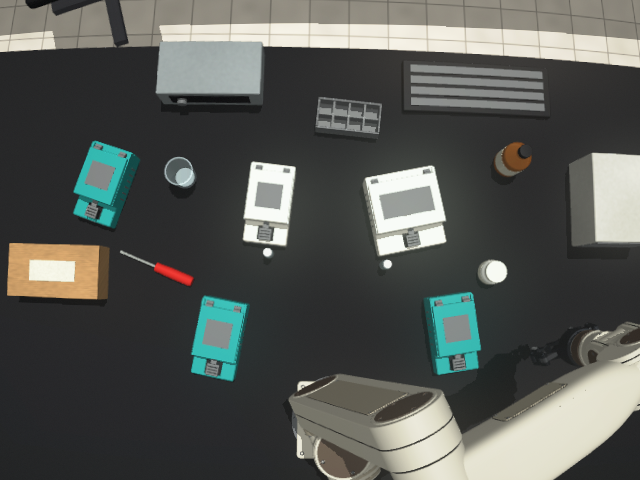

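The scene picture shows two white heaters, wide at (239,248) and narrow at (362,283), plus three turquoise look-alikes. In the top picture the candidates are wide white (405,211), narrow white (268,206) and turquoise (221,337), (451,332) and (109,183). I choose the wide white one, with its tab at top (412,238). Next I fit its pose by silhouette and check it in one crop.

```bash
cat > fit.py <<'E'
from h import *
from scipy.optimize import minimize
def box(x0,x1,y,z0,z1): return np.array([[x,s*y,z] for x in(x0,x1) for s in(-1,1) for z in(z0,z1)])/1000
PARTS=[box(-105,-55,85,0,46),box(-55,85,85,0,82),box(-55,65,83,82,92)]
def tw(p,P):
    c,s=np.cos(p[2]),np.sin(p[2]);P=np.atleast_2d(P);return np.c_[p[0]+c*P[:,0]-s*P[:,1],p[1]+s*P[:,0]+c*P[:,1],P[:,2]]
if __name__=='__main__':
    ims={'top':(snap('top'),(405,211)),'scene':(snap('scene'),(239,248))};S=4;M={}
    for c,(im,(u,v)) in ims.items():
        x0,y0=u-65,v-65;cr=cv2.resize(im[y0:y0+130,x0:x0+130],None,fx=S,fy=S,interpolation=cv2.INTER_CUBIC)
        m=(cr.min(2)>75).astype(np.uint8)
        m=cv2.morphologyEx(m,cv2.MORPH_OPEN,np.ones((25,25)))
        n,l,st,_=cv2.connectedComponentsWithStats(m);k=1+np.argmax(st[1:,4]);m=(l==k).astype(np.uint8)
        cs,_=cv2.findContours(m,0,2);m=cv2.drawContours(m*0,cs,-1,1,-1)
        M[c]=(m,x0,y0,cr)
    def ren(c,p):
        m,x0,y0,_=M[c];o=np.zeros_like(m)
        for P in PARTS:
            uv=(pix(c,tw(p,P))-[x0,y0]+.5)*S-.5;cv2.fillConvexPoly(o,cv2.convexHull(np.round(uv*16).astype(np.int32)),1,shift=4)
        return o
    def cost(p): return sum((ren(c,p)!=M[c][0]).sum()/M[c][0].sum() for c in M)
    g=world('top',[(405,211)],.05)[0];best=None
    for a in(-.2,0,.2):
        p0=np.array([g[0],g[1],a])
        r=minimize(cost,p0,method='Nelder-Mead',options=dict(initial_simplex=[p0,p0+[.02,0,0],p0+[0,.02,0],p0+[0,0,.15]],xatol=1e-5,fatol=1e-5))
        print(np.round(r.x,4),round(r.fun,4))
        if best is None or r.fun<best.fun: best=r
    p=best.x;np.save('pose.npy',p);out=[]
    for c in M:
        m,x0,y0,cr=M[c];o=cr[:,:,::-1].copy()
        cs,_=cv2.findContours(ren(c,p),0,2);cv2.drawContours(o,cs,-1,(0,0,255),1)
        for P in([-.084,0,.064],[-.055,.0,.092],[.065,0,.086]):
            u=(pix(c,tw(p,P))[0]-[x0,y0]+.5)*S-.5;cv2.circle(o,tuple(int(t) for t in u),4,(0,255,0),1)
        out.append(o[:,60:460])
    cv2.imwrite('pics/fit.png',np.hstack(out))
    print('tab',tw(p,[-.084,0,.064]),'tab box',world('top',[(412,237)],.064),'lidedge',tw(p,[-.055,0,.086]))
E
python3 fit.py
```

```text
[ 0.527  -0.1586  0.2076] 0.0788
[ 0.5271 -0.1584  0.2055] 0.0782
[ 0.5272 -0.1584  0.2069] 0.0786
tab [[ 0.44487397 -0.1755099   0.064     ]] tab box [[ 0.45154851 -0.17268436  0.064     ]] lidedge [[ 0.47326363 -0.16959155  0.086     ]]
```

View pics/fit.png

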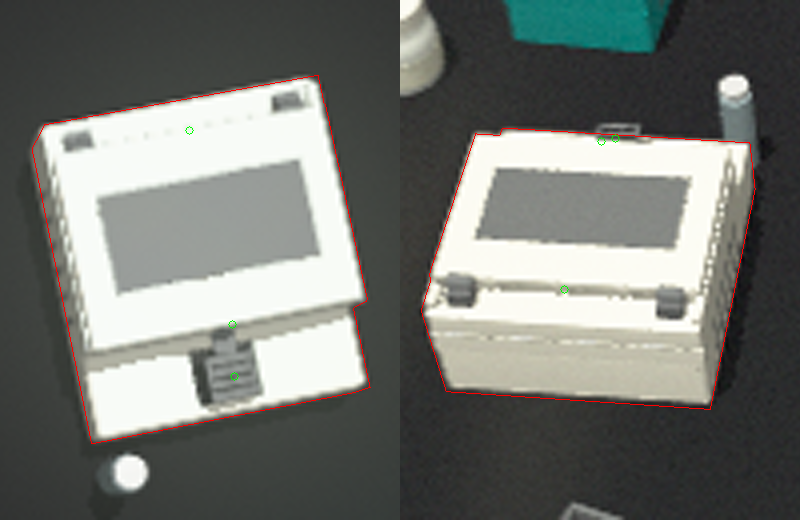

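The fit follows both outlines: tab marker at top crop (233,376), lid edge at (232,325). The heater sits at (0.527, -0.158) with yaw 0.206. I'll press at heater x -93, so the body stays clear of the rising lid.

```bash
cat > go.py <<'E'
from fit import *
from scipy.spatial.transform import Rotation as R
def rel(hx,hy,z,o=None):
    o=o or bot.get_obs();p=np.load('pose.npy');r=R.from_quat(o['tool_rot']);M=r.as_matrix()
    t=tw(p,[hx/1000,hy/1000,z/1000])[0]
    return np.round(r.inv().apply(t-o['eef_pos'])*100,2), round(np.arctan2(M[1,0],M[0,0])-p[2],3)
E
python3 - <<'E'
from go import *
print(rel(-93,0,120),rel(-93,0,64),rel(-93,0,55))
v=world('top',[(387,264)],.075)[0];print('vial',v)
E
```

```text
(array([ 31.84, -15.33,  11.13]), np.float64(0.236)) (array([ 31.84, -15.33,  16.73]), np.float64(0.236)) (array([ 31.84, -15.33,  17.63]), np.float64(0.236))
vial [ 0.38517321 -0.11082375  0.075     ]
```

send_rows --motion "1 4 -2 0 0; 1 8 -4 0 0.1; 1 12 -6 0 0.236; 1 16 -7.5 0 0.236; 1 20 -9.5 0 0.236"

```text
clock: 1.2
eef_pos: [0.3551, -0.2795, 0.2316]
tool_rot: [0.995, 0.102, 0.0, 0.0]
ft_force: [1.0, -0.6, -0.6]
grip_width: 0.0121
grasp_force: 0.0
```

```bash
python3 -c "
from go import *
print(bot.get_obs()['eef_pos'],bot.get_obs()['grip_width'],rel(-93,0,120))"
```

```text
[ 0.35511552 -0.27950327  0.23156062] 0.012076181243437284 (array([10.  , -8.36, 11.16]), np.float64(-0.0))
```

send_rows --motion "1 3.5 -3 0 0; 1 7 -6 0 0; 1 10 -8.4 3 0; 1 10 -8.4 7 0; 1 10 -8.4 11.2 0"

```text
clock: 1.7
eef_pos: [0.4365, -0.1769, 0.119]
tool_rot: [0.995, 0.104, 0.001, 0.001]
ft_force: [-0.3, -0.7, -0.4]
grip_width: 0.0004
grasp_force: 0.0
```

send_rows --motion "1 0 0 0 0; 1 0 0 0 0"

```text
clock: 1.9
eef_pos: [0.4344, -0.1778, 0.1196]
tool_rot: [0.995, 0.103, -0.001, -0.0]
ft_force: [0.1, -0.4, 0.3]
grip_width: 0.0003
grasp_force: 0.0
```

```bash
python3 -c "
from go import *
o=bot.get_obs();print(o['eef_pos'],o['ft_force'],o['grip_width'],rel(-93,0,64))
a=snap('top')[170:290,340:480];b=snap('scene')[150:290,170:320]
cv2.imwrite('pics/c1.png',np.hstack([cv2.resize(a,(400,343)),cv2.resize(b,(368,343))])[:,:,::-1])"
```

```text
[ 0.43435968 -0.17783122  0.11956412] [ 0.08673127 -0.36282983  0.3183296 ] 0.00032032672735398754 (array([ 0.18, -0.01,  5.56]), np.float64(0.0))
```

View pics/c1.png

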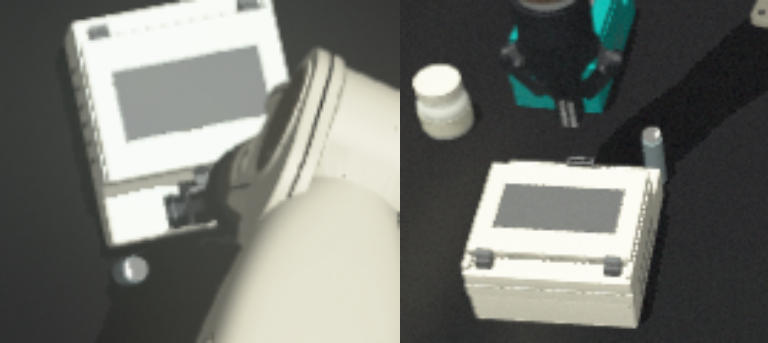

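The shut fingertips hang over the tab (scene crop: tips (568,118), tab (580,162)), and the vial is clear. Going down slowly.

send_rows --motion "1 0.1 0 2.5 0; 1 0.1 0 4.8 0; 1 0.1 0 5.3 0; 1 0.1 0 5.5 0; 1 0.1 0 5.6 0"

```text
clock: 2.5
eef_pos: [0.437, -0.1785, 0.0649]
tool_rot: [0.995, 0.103, 0.001, 0.001]
ft_force: [0.2, 0.1, 0.1]
grip_width: -0.0002
grasp_force: 0.0
```

send_rows --motion "1 0 0 0.2 0; 1 0 0 0.3 0; 1 0 0 0.4 0"

```text
clock: 2.8
eef_pos: [0.4364, -0.1784, 0.0601]
tool_rot: [0.995, 0.103, 0.001, 0.001]
ft_force: [-0.8, -1.5, 2.4]
grip_width: 0.0001
grasp_force: 1.3
```

send_rows --motion "1 0 0 0.2 0; 1 0 0 0.3 0; 1 0 0 0.4 0"

```text
clock: 3.1
eef_pos: [0.4362, -0.1784, 0.056]
tool_rot: [0.995, 0.103, 0.001, 0.001]
ft_force: [-3.6, -2.3, 12.5]
grip_width: 0.0004
grasp_force: 6.6
```

```bash
python3 -c "
from go import *
b=snap('scene')[150:290,170:320]
o=bot.get_obs();print(o['eef_pos'],o['ft_force'],boxes_of('scene','wide_lid'))
cv2.imwrite('pics/c2.png',cv2.resize(b,(450,420))[:,:,::-1])"
```

```text
[ 0.43621514 -0.17833598  0.05611184] [-1.62947571 -2.26011485  9.29935016] [{'rect': [233.9, 232.1, 73.1, 50.3], 'conf': 0.72}]
```

View pics/c2.png

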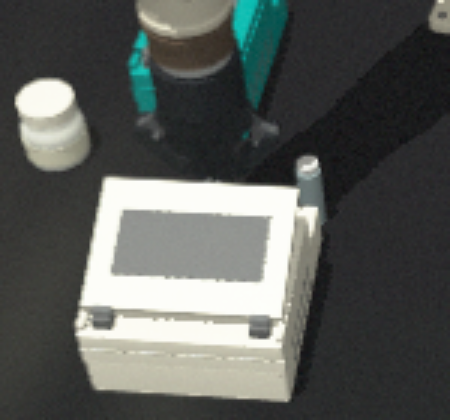

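The lid has unlatched and is rising (its front edge has moved up to about (200,182) in the crop). I hold until it has popped, then let the tab go straight up.

send_rows --motion "1 0 0 0 0; 1 0 0 0 0; 1 0 0 0 0; 1 0 0 0 0; 1 0 0 0 0"

```text
clock: 3.7
eef_pos: [0.4362, -0.1783, 0.0561]
tool_rot: [0.995, 0.103, 0.001, 0.001]
ft_force: [-1.2, -2.5, 7.1]
grip_width: 0.0
grasp_force: 4.1
```

send_rows --motion "1 0 0 0 0; 1 0 0 0 0; 1 0 0 0 0; 1 0 0 0 0; 1 0 0 -0.5 0"

```text
clock: 4.2
eef_pos: [0.4357, -0.1775, 0.0603]
tool_rot: [0.995, 0.103, 0.0, -0.0]
ft_force: [0.7, -0.6, 0.6]
grip_width: -0.0003
grasp_force: 0.6
```

send_rows --motion "1 -0.3 0 -1 0; 1 -1 0 -2 0; 1 -2 0 -4 0; 1 -2 0 -4 0; 1 -2 0 -4 0"

```text
clock: 4.7
eef_pos: [0.4161, -0.1819, 0.1008]
tool_rot: [0.995, 0.103, 0.001, 0.0]
ft_force: [0.1, -0.3, -0.2]
grip_width: -0.0001
grasp_force: 0.0
```

```bash
python3 - <<'E'
from go import *
im=snap('scene');o=bot.get_obs();print(o['eef_pos'],o['ft_force'])
p=np.load('pose.npy');b=im[130:290,150:330].copy();b=cv2.resize(b,None,fx=3.3,fy=3.3)
for th,c in((.75,(255,0,0)),(1.9,(0,255,0))):
    P=[[.065-.12*np.cos(th),s*.083,.086+.12*np.sin(th)] for s in(-1,1)]
    for u in pix('scene',tw(p,P)): cv2.circle(b,tuple(int(t) for t in (u-[150,130]+.5)*3.3),4,c,1)
cv2.imwrite('pics/c3.png',b[:,:,::-1])
for z in(150,225):print(rel(-60,38,z),rel(-40,38,z))
E
```

```text
[ 0.4159207  -0.18169832  0.10027832] [ 0.08168701  0.77846168 -0.18416779]
(array([ 5.36, -3.81, -4.97]), np.float64(0.0)) (array([ 7.36, -3.81, -4.97]), np.float64(0.0))
(array([  5.37,  -3.82, -12.47]), np.float64(0.0)) (array([  7.37,  -3.82, -12.47]), np.float64(0.0))
```

View pics/c3.png

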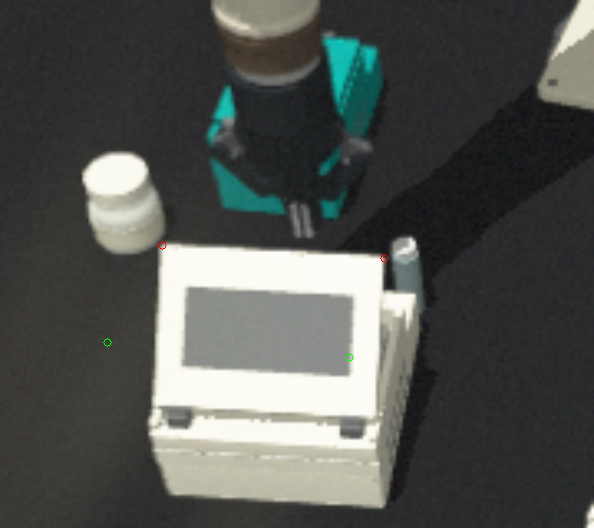

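The lid has sprung to about 0.75: its front corners at (162,246) and (384,258) match the predicted red marks. The fingers are clear. Now I rise, step beside the catch (+38 mm in y) and approach the edge.

send_rows --motion "1 0 -2 -3 0; 1 2 -3.8 -5 0; 1 5.4 -3.8 -5 0; 1 7 -3.8 -5 0; 1 7 -3.8 -5 0"

```text
clock: 5.25
eef_pos: [0.4787, -0.1295, 0.1495]
tool_rot: [0.995, 0.104, 0.0, -0.0]
ft_force: [-1.0, 0.6, 0.9]
grip_width: -0.0003
grasp_force: 0.0
```

send_rows --motion "1 0.3 0 0 0; 1 0.6 0 0 0; 1 0.9 0 0 0; 1 1.2 0 0 0; 1 1.5 0 0 0"

```text
clock: 5.75
eef_pos: [0.4892, -0.1277, 0.1502]
tool_rot: [0.995, 0.102, -0.002, 0.0]
ft_force: [-4.6, -0.6, 2.3]
grip_width: 0.0
grasp_force: 2.4
```

send_rows --motion "1 0.3 0 0 0; 1 0.6 0 0 0; 1 0.9 0 0 0; 1 1.2 0 0 0; 1 1.5 0 0 0"

```text
clock: 6.25
eef_pos: [0.5067, -0.1241, 0.1503]
tool_rot: [0.995, 0.103, 0.0, 0.0]
ft_force: [-1.9, 0.8, 1.2]
grip_width: 0.0001
grasp_force: 1.1
```

```bash
python3 - <<'E'
from go import *
o=bot.get_obs();print(o['eef_pos'],o['ft_force'],rel(80,38,165))
E
```

```text
[ 0.50673323 -0.12412098  0.15034424] [-1.93506144  0.80581508  1.23868836] (array([ 9.3 , -0.03, -1.46]), np.float64(0.0))
```

send_rows --motion "1 0.4 0 0 0; 1 0.8 0 0 0; 1 1.2 0 -0.2 0; 1 1.6 0 -0.4 0; 1 2 0 -0.6 0"

```text
clock: 6.75
eef_pos: [0.5264, -0.1199, 0.1581]
tool_rot: [0.995, 0.103, 0.001, 0.0]
ft_force: [-5.2, 1.4, 8.0]
grip_width: -0.0002
grasp_force: 1.6
```

send_rows --motion "1 0.4 0 -0.2 0; 1 0.8 0 -0.4 0; 1 1.2 0 -0.6 0; 1 1.6 0 -0.8 0; 1 2 0 -0.9 0"

```text
clock: 7.25
eef_pos: [0.5458, -0.1158, 0.1649]
tool_rot: [0.995, 0.103, -0.0, -0.0]
ft_force: [-0.9, -0.0, 0.4]
grip_width: -0.0002
grasp_force: 0.4
```

send_rows --motion "1 0.4 0 0 0; 1 0.8 0 0 0; 1 1.2 0 0 0; 1 1.6 0 0 0; 1 2 0 0 0"

```text
clock: 7.75
eef_pos: [0.5665, -0.1116, 0.167]
tool_rot: [0.995, 0.103, 0.002, 0.0]
ft_force: [-1.0, 2.1, 7.7]
grip_width: -0.0002
grasp_force: 1.3
```

```bash
python3 - <<'E'
from go import *
im=snap('scene');o=bot.get_obs();print(o['eef_pos'],o['ft_force'],rel(80,38,165))
p=np.load('pose.npy');b=im[130:290,150:330].copy();b=cv2.resize(b,None,fx=3.3,fy=3.3)
for th,c in((1.5,(255,0,0)),(1.9,(0,255,0))):
    P=[[.065-.12*np.cos(th),s*.083,.086+.12*np.sin(th)] for s in(-1,1)]
    for u in pix('scene',tw(p,P)): cv2.circle(b,tuple(int(t) for t in (u-[150,130]+.5)*3.3),4,c,1)
cv2.imwrite('pics/c4.png',b[:,:,::-1])
E
```

```text
[ 0.56723265 -0.11148055  0.16702182] [0.25120888 0.72674968 7.56593016] (array([ 3.11, -0.03,  0.22]), np.float64(0.001))
```

View pics/c4.png

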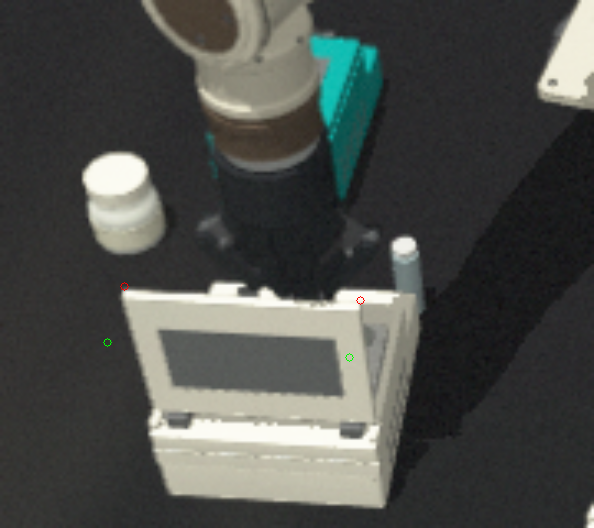

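The lid is at about 1.5 (its top corners sit near the red marks (124,287) and (360,300)), and the fingers push beside the catch. There is about 7 N upward on the tool, so I raise the tip a little and go on gently.

send_rows --motion "1 0 0 -0.5 0; 1 0 0 -1 0; 1 0.3 0 -1.2 0"

```text
clock: 8.1
eef_pos: [0.5679, -0.1115, 0.1777]
tool_rot: [0.995, 0.103, 0.0, 0.0]
ft_force: [-0.8, -0.1, -0.1]
grip_width: 0.0002
grasp_force: 0.3
```

send_rows --motion "1 0.3 0 0 0; 1 0.6 0 0 0; 1 0.9 0 0 0; 1 1.2 0 0 0; 1 1.5 0 0 0"

```text
clock: 8.6
eef_pos: [0.5826, -0.1082, 0.1769]
tool_rot: [0.995, 0.103, -0.0, -0.0]
ft_force: [-1.6, 0.2, -0.7]
grip_width: -0.0003
grasp_force: 0.3
```

send_rows --motion "1 0.3 0 0 0; 1 0.6 0 0 0; 1 0.9 0 0 0; 1 1.1 0 0 0"

```text
clock: 9.0
eef_pos: [0.5937, -0.1059, 0.1773]
tool_rot: [0.995, 0.103, 0.0, -0.0]
ft_force: [-0.1, -0.7, -0.2]
grip_width: -0.0005
grasp_force: 0.2
```

```bash
python3 - <<'E'
from go import *
o=bot.get_obs();print(o['eef_pos'],o['ft_force'],rel(88,38,180))
E
```

```text
[ 0.59369424 -0.10589971  0.17728331] [-0.10700564 -0.65741174 -0.1820877 ] (array([ 1.21, -0.02, -0.27]), np.float64(0.0))
```

send_rows --motion "1 0.2 0 0 0; 1 0.4 0 0 0; 1 0.6 0 0 0; 1 0.7 0 0 0"

```text
clock: 9.4
eef_pos: [0.6005, -0.1045, 0.1774]
tool_rot: [0.995, 0.103, 0.0, 0.0]
ft_force: [-1.2, 0.3, 0.6]
grip_width: 0.0001
grasp_force: 0.1
```

send_rows --motion "1 0.2 0 0 0; 1 0.3 0 0 0; 1 0.3 0 0 0"

```text
clock: 9.7
eef_pos: [0.6011, -0.1044, 0.1772]
tool_rot: [0.995, 0.102, -0.002, 0.0]
ft_force: [-6.4, -0.9, 3.3]
grip_width: -0.0003
grasp_force: 3.5
```

send_rows --motion "1 0.15 0 0 0; 1 0.15 0 0 0; 1 0.15 0 0 0"

```text
clock: 10.0
eef_pos: [0.6013, -0.1044, 0.1772]
tool_rot: [0.995, 0.102, -0.003, 0.0]
ft_force: [-9.9, -2.1, 4.9]
grip_width: 0.0001
grasp_force: 5.3
```

send_rows --motion "1 -0.3 0 0 0; 1 -1 0 0 0; 1 -3 0 0 0; 1 -5 0 -3 0; 1 -9 0 -7 0"

```text
clock: 10.5
eef_pos: [0.5206, -0.1207, 0.2414]
tool_rot: [0.995, 0.103, -0.001, -0.001]
ft_force: [0.9, 0.1, 1.2]
grip_width: 0.0
grasp_force: 0.0
```

send_rows --motion "1 -4 3 -2 0; 1 -8 6 -4 0; 1 -11 9 -4 0; 1 -14 12 -4 0; 1 -14 12 -4 0"

```text
clock: 11.0
eef_pos: [0.4062, -0.2709, 0.2834]
tool_rot: [0.995, 0.099, 0.001, 0.001]
ft_force: [-0.2, 0.0, 0.6]
grip_width: -0.0002
grasp_force: 0.0
```

```bash
python3 - <<'E'
from go import *
im=snap('scene');t=snap('top');o=bot.get_obs();print(o['eef_pos'],o['ft_force'])
p=np.load('pose.npy');o=[]
for c,i,(x,y) in(('scene',im,(150,110)),('top',t,(310,100))):
    b=cv2.resize(i[y:y+190,x:x+190].copy(),None,fx=2.1,fy=2.1)
    for th,k in((1.8,(255,0,0)),(1.9,(0,255,0))):
        P=[[.065-.12*np.cos(th),s*.083,.086+.12*np.sin(th)] for s in(-1,1)]
        for u in pix(c,tw(p,P)): cv2.circle(b,tuple(int(q) for q in (u-[x,y]+.5)*2.1),3,k,1)
    o.append(b)
cv2.imwrite('pics/c5.png',np.hstack(o)[:,:,::-1]);cv2.imwrite('pics/s5.png',im[:,:,::-1])
E
```

```text
[ 0.40820884 -0.26795987  0.28293875] [-0.01959541  0.68870787 -0.82178288]
```

View pics/c5.png

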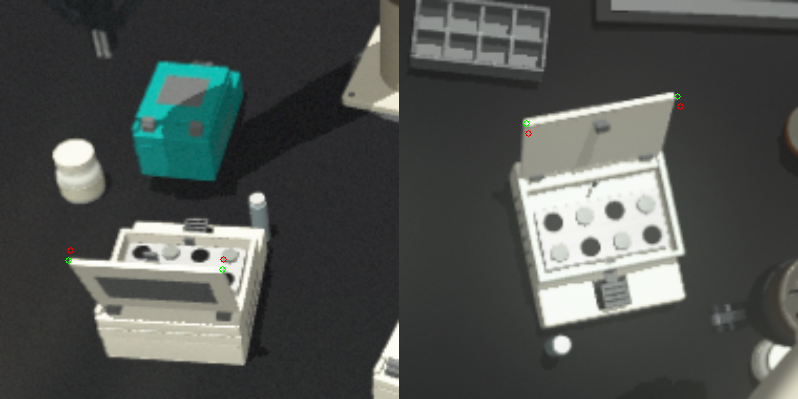

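View pics/s5.png

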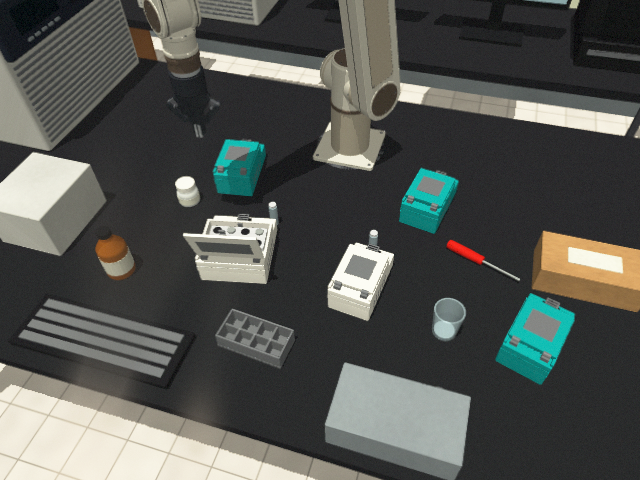

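The wide lid stands at its stop: its corners match the 1.9 marks at (68,261) in the scene crop and (527,123) and (677,97) in the top crop. The tab is back up, the narrow heater at (362,280) is shut, and the vials have not moved. Handing in.

```bash
python3 -c "
from h import *
print(workorder.job_done())"
```

```text
the job is handed in; nothing more can be done
None
```

The wide heater is open: its tab was pressed and let go, the lid popped up by itself, and I pushed it back to its stop, where it stayed. The narrow heater is still shut, nothing else appears to have moved in the final pictures, and the job was handed in at about 11 s of the 38 s allowed.

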